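Sweep the crocks off the potting board into the dustpan

ROBOT

A 6-joint arm with a two-finger parallel gripper is mounted at the origin on the work surface; the furniture and walls round the work are solid. World frame = base frame: x ahead of the robot, y to its left, z up, the work surface at z = 0. Lengths are in m, angles in rad, forces in N, time in s.
With the tool pointing down it reaches from about 0.35 to 0.725 m from the base axis. Payload 6 kg.
Tool frame: the origin (TCP) lies on the centre line of the jaws, within the pads' length; the fingertips stand 11 mm ahead of it and the grasp point (between the pads) lies 8 mm behind it; z points along the fingers, x is the direction in which the jaws open and shut, and the axes are right-handed (so a half turn about z gives the same grasp; the last joint's range is limited). The gripper opens to 85 mm and grips with 20 to 120 N. Pads are 22 mm wide; open, the fingers measure 114 mm over their backs; the gripper's body (76 mm by 85 mm) begins 54 mm behind the grasp point. The pads swing forward as they close: fully open they stand 13 mm farther back than shut.
Start: joints at [-0.833, 0.04, 0.085, 0, -1.615, -0.334], TCP at [0.236, -0.552, 0.242] pointing down, gripper open.
Joint ranges: [-2.56, 2.56], [-1.29, 2.01], [-1.08, 1.49], [-3.29, 1.98], [-2.81, -0.18], [-2.99, 2.99]. Speed limits (rad/s): [2.57, 2.57, 3.01, 3.14, 3.14, 3.14].

INTERFACE

Orientations are given as a unit quaternion [x, y, z, w].
In Python, from station import robot, kinematics, snapshot, job_done gives the robot as it stands. Calls block until the motion is done:
- robot.move_to(position, orientation): joint-space move of the TCP to a pose.
- robot.move_straight(position, rate=0.15, ori=None): straight line of the TCP; ori=None keeps the orientation; rate is the mean speed in m/s.
- robot.move_j(angles): joint-space move.
- robot.gripper_open() and robot.grasp(grasp_force=None): open the fingers fully, or close them until they stop; grasp_force is the grip in N (None keeps the last).
- robot.sleep(seconds).
- kinematics.ik(position, orientation): joint angles nearest the present ones, or None.
- robot.get_state(): the state.
- snapshot(name): name is "scene" or "side" or "wrist"; returns a dict with "color" (384x512x3 uint8, blue, green, red), "range_z" (384x512 float32, m along the optical axis (not along the pixel's ray), 0 where there is no reading), "fx", "fy", "cx", "cy" (pixels), "position" and "orientation" of the camera in the world. Camera axes: x right, y up, looking along -z (the intrinsics and any distortion apply to the point x, -y, -z); pixel columns grow to the right and rows downward; lengths in m; the calibration is good to about 2 mm. The wrist camera is an equidistant fisheye: a pixel r from the principal point sees the ray r / f radians off the axis. A picture is of the moment at which its call begins.
A pose or a line that the arm cannot do raises robot.PlanningError and nothing moves.
- job_done(): hands the job in, once; it reports no verdict.
The state is a dict: "time": time; "joint_pos": joint angles; "qd": joint speeds; "tau": joint torques, N m; "tcp_pos": TCP position; "tool_rot": TCP orientation; "contact_force": force on the tool from outside, world axes, zero at the start; "ft_torque": the same for the moment, N m; "gripper_width": opening from 0.0 (shut) to 1.0 (fully open).
Only numpy, scipy, OpenCV 4.12 (cv2) and the standard library are available. Lean on these libraries where they do the work, as an engineer would, in place of code of your own. Each camera call takes 0.05 s, during which the arm holds its last target. There are 200 camera calls.

TASK

A pot has broken on the potting board. With your fingertips, sweep all three terracotta crocks along the board and off its right-hand end into the blue dustpan tucked under it, so that they all lie in the pan and none is left propped against the end of the board. Only push them, do not pick them up, and leave the brass rose and the bundle of red labels on the board where they are.

Things in the scene. Friction and masses are not known exactly. Their poses are not given: they have to be found in the camera images.
- board: Fixed light wooden potting board, 250 mm (its x) by 360 mm (its y), flat top 30 mm above the bench with no rim; origin at the centre of the board at bench height, x across (away from the robot at yaw 0), y along it (to the robot's left). Crocks, rose and labels lie on its top, with at least 70 mm of free board between the crocks and the rose and labels. It does not move.
- board_edge (a point): Middle of the top edge of the board's right-hand end (board y = -180 mm, 30 mm above the bench): the edge over which the crocks are swept. Axes as the board's.
- dustpan: Fixed blue dustpan, 372 x 273 x 75 mm, lip tucked 20 mm under the board's right-hand end. Origin at bench height; x from lip to handle (the sweeping direction; about -90 degrees to the board). Floor 6 mm above the bench, x -174 to 44 mm (board's end near x = -166), y -109 to 93 mm; side walls 48 mm high from x = -119 on, lower and flaring 20 mm wider to the lip; back wall 69 mm high at x = 44; handle to x = 186, 74 mm high.
- pan_floor (a point): Centre of the dustpan's inside floor, 6 mm above the bench. Axes as the dustpan's.
- crock_a_mid (a point): First piece of broken terracotta pot, a curved shard 45 x 36 mm across and 14 mm high, about 30 g, lying hollow side down on the board at any yaw; the point is its centre, half-way up. It slides when pushed from the side with the fingertips and does not roll.
- crock_b_mid (a point): Second piece of broken terracotta pot, a curved shard 42 x 37 mm across and 14 mm high, about 30 g, lying hollow side down on the board at any yaw; the point is its centre, half-way up. It slides when pushed from the side with the fingertips and does not roll.
- crock_c_mid (a point): Third piece of broken terracotta pot, a curved shard 43 x 36 mm across and 13 mm high, about 30 g, lying hollow side down on the board at any yaw; the point is its centre, half-way up. It slides when pushed from the side with the fingertips and does not roll.
- rose_mid (a point): Brass watering-can rose, a flared cone 70 mm wide and 59 mm high standing loose on its face near the left-hand end of the board; to be left alone. The point is its centre, half-way up.
- labels_mid (a point): Bundle of red plant labels, 108 x 17 x 10 mm (long along its own x), lying loose and roughly across the board near its left-hand end; to be left alone. The point is its centre, half-way up.
Things that resemble listed ones, but are neither listed nor needed, are in the scene too. What is shaped like the part that bears crock_b_mid but green or turquoise is not meant. What is shaped like the part that bears crock_c_mid but black is not meant.

How it is judged:
By the outcome, as a careful person would: the job done as asked, in the order asked, and still so for the second after the job is handed in, with the robot touching nothing.
It also fails if it takes over 72 s, if anything falls off the work surface, if the arm or the gripper's body presses on something with over 40 N, if the wrist force passes 120 N, or if a joint passes its speed limit or range.

## Working session

There is one attempt and no reset: what is moved stays moved. The work goes in short steps, each a Python script; the robot and the scene stay as the last script left them, time stands still between calls to the robot, and variables do not carry over. Pictures are saved under pics/ and viewed, about 8 in all and at most 12, crops included, and the job is handed in when it is done.

```bash
mkdir -p pics
cat > h.py <<'E'
import numpy as np, cv2, pickle
from scipy.spatial.transform import Rotation as R
def pts(s):
    h,w=s["range_z"].shape; v,u=np.mgrid[:h,:w]; z=s["range_z"]
    p=np.stack([(u-s["cx"])/s["fx"]*z,-(v-s["cy"])/s["fy"]*z,-z],-1)
    return p@R.from_quat(s["orientation"]).as_matrix().T+np.array(s["position"])
E
python3 - <<'E'
from h import *
from station import robot,snapshot
for n in("scene","side"):
    s=snapshot(n); pickle.dump(s,open(n+".pkl","wb")); print(n,s["position"],s["fx"],[k for k in s])
    cv2.imwrite(f"pics/{n}0.png",cv2.resize(s["color"],(800,600),interpolation=cv2.INTER_CUBIC))
print(robot.get_state())
E
```

```text
scene [0.13112736 0.89035184 0.9931605 ] 438.18289174862196 ['color', 'range_z', 'fx', 'fy', 'cx', 'cy', 'position', 'orientation']
side [0.37545198 0.87172746 0.69548636] 395.0309898214801 ['color', 'range_z', 'fx', 'fy', 'cx', 'cy', 'position', 'orientation']
{'time': 0.1, 'joint_pos': array([-8.33311367e-01,  4.07592697e-02,  8.39036938e-02, -4.12540260e-04,
       -1.61554311e+00, -3.33705828e-01]), 'qd': array([-0.00050707, -0.00199859,  0.00487629,  0.00025143, -0.00157099,
        0.00072579]), 'tau': array([-4.92763313e-03, -3.69349051e+01,  3.48277974e+01,  6.95170596e+00,
       -4.60190713e-03,  2.30991520e-05]), 'tcp_pos': array([ 0.23569047, -0.55145007,  0.24136979]), 'tool_rot': array([ 5.50947617e-01,  8.34539417e-01,  3.97736259e-04, -7.25366879e-04]), 'contact_force': array([0.1669222 , 0.27531776, 0.21456748]), 'ft_torque': array([-0.00334903, -0.03178009, -0.01760824]), 'gripper_width': 1.002767794080561}
```

View pics/scene0.png

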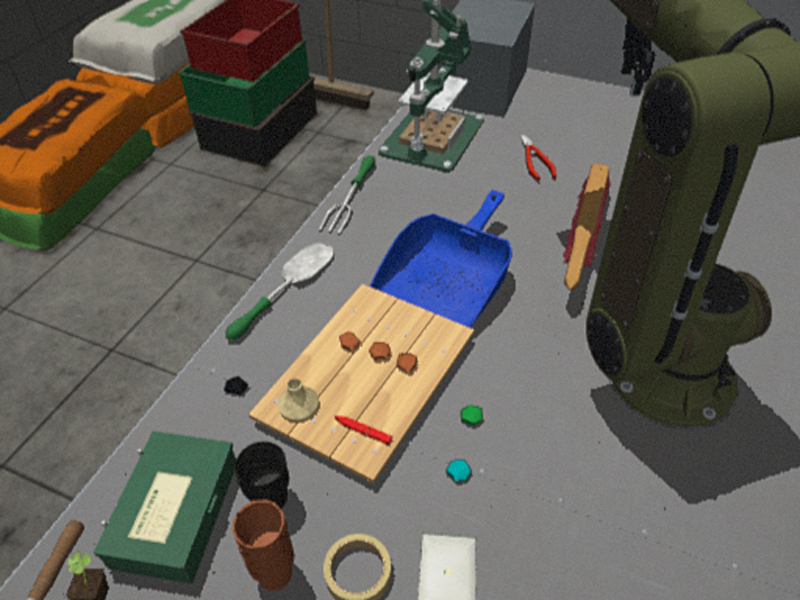

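View pics/side0.png

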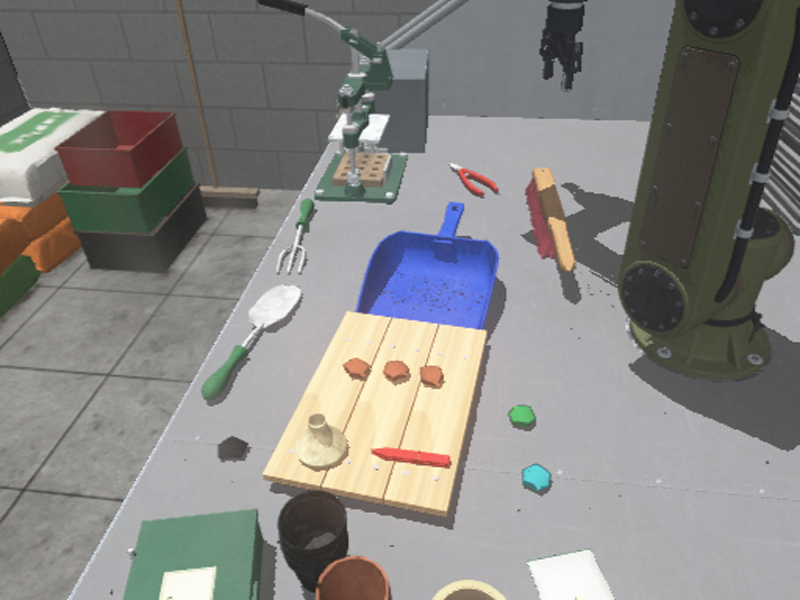

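In the scene picture the crocks are at (348,341), (380,351) and (407,362). The lookalikes are green (472,414), turquoise (458,470) and black (236,386), all off the board. The three terracotta pieces on the board are the ones to sweep. Next I measure positions and check in a close crop.

Run:
```python
from h import *
for n in("scene","side"):
    s=pickle.load(open(n+".pkl","rb")); P=pts(s); c=s["color"].astype(int); b,g,r=c[...,0],c[...,1],c[...,2]
    hsv=cv2.cvtColor(s["color"],cv2.COLOR_BGR2HSV).astype(int); H,S,V=[hsv[...,i] for i in range(3)]
    z=P[...,2]; ok=s["range_z"]>0
    # board: light wood at z~0.03
    m=ok&(abs(z-.03)<.006)&(H>8)&(H<28)&(S>50)&(V>140)
    k,l,st,ce=cv2.connectedComponentsWithStats(m.astype(np.uint8)); i=1+np.argmax(st[1:,4])
    q=P[l==i][:,:2]; rr=cv2.minAreaRect((q*1000).astype(np.float32)); print(n,"board mm",rr,cv2.boxPoints(rr).round().tolist(),np.median(P[l==i][:,2]))
    bx=cv2.boundingRect(np.argwhere(l==i)[:,::-1].astype(np.int32)); print(bx)
    red=ok&((H<11)|(H>174))&(S>120)&(z>.025)&(z<.06)
    k,l,st,ce=cv2.connectedComponentsWithStats(red.astype(np.uint8))
    for j in range(1,k):
        if st[j,4]>25:
            p=P[l==j]; lo,hi=np.percentile(p,[2,98],axis=0); print("red",ce[j].round(),st[j,4],((lo+hi)/2).round(4),(hi-lo).round(3))
    blue=ok&(H>105)&(H<130)&(S>120)&(z>-.01)&(z<.09)
    p=P[blue];print("pan",p.min(0),p.max(0)); f=p[(p[:,2]<.012)]; print("floor",cv2.minAreaRect((f[:,:2]*1000).astype(np.float32)))
    x,y,w,h=bx;y0=max(0,y-70)
    cv2.imwrite(f"pics/{n}1.png",cv2.resize(s["color"][y0:y+h+5,x-5:x+w+25],None,fx=3.2 if h<130 else 2.8,fy=3.2 if h<130 else 2.8,interpolation=cv2.INTER_CUBIC))
```

```text
scene board mm ((500.78167724609375, 227.4003448486328), (363.3223571777344, 249.5818634033203), 83.6460952758789) [[357.0, 61.0], [605.0, 33.0], [645.0, 394.0], [397.0, 422.0]] 0.02897696445459763
(159, 182, 144, 125)
red [379. 153.] 51 [ 0.2111 -0.2914  0.0381] [0.013 0.131 0.026]
red [366. 153.] 30 [ 0.2519 -0.2605  0.0381] [0.013 0.07  0.024]
red [223. 218.] 66 [0.5556 0.1885 0.0398] [0.033 0.032 0.009]
red [243. 224.] 76 [0.4939 0.187  0.0407] [0.031 0.036 0.01 ]
red [260. 231.] 75 [0.438  0.1893 0.0412] [0.029 0.034 0.01 ]
red [233. 274.] 239 [0.4503 0.3433 0.0344] [0.099 0.023 0.014]
red [178. 371.] 35 [0.4494 0.6168 0.0429] [0.018 0.023 0.032]
pan [-0.05079234 -0.30504351 -0.00566187] [0.71987622 0.50494609 0.08174725]
floor ((518.6488037109375, 48.98406982421875), (676.7147216796875, 274.6239013671875), 78.64783477783203)
side board mm ((501.966064453125, 228.23565673828125), (361.3544006347656, 249.19419860839844), 83.8233642578125) [[359.0, 62.0], [606.0, 35.0], [645.0, 394.0], [398.0, 421.0]] 0.029785854163004943
(168, 199, 144, 130)
red [228. 234.] 105 [0.5577 0.187  0.0408] [0.032 0.029 0.006]
red [253. 236.] 118 [0.4948 0.1857 0.0423] [0.031 0.033 0.007]
red [276. 240.] 120 [0.4402 0.1919 0.0414] [0.027 0.031 0.008]
red [264. 292.] 381 [0.4512 0.3456 0.0354] [0.097 0.016 0.011]
pan [ 0.34654754 -0.30599101 -0.0007384 ] [0.58796862 0.0594427  0.07604591]
floor ((465.8360290527344, -62.214622497558594), (162.90037536621094, 209.52183532714844), 83.83218383789062)
```

View pics/side1.png

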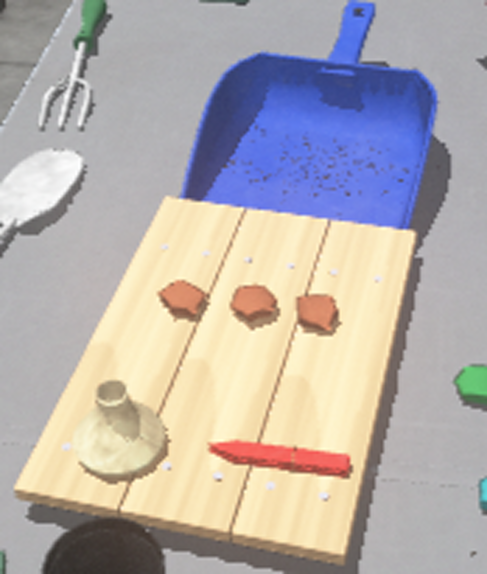

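The crop confirms three terracotta shards on the board, with the rose at crop (120,440), the labels at (285,458) and the dustpan directly past the end. I'll sweep one lane per crock with the fingers shut, finding the fingertip height first by slow touchdown.

```bash
cat >> h.py <<'E'
C=np.array([.5014,.2278]); ey=np.array([.110,.9939]); ex=np.array([.9939,-.110])
def W(u,v,z): return [*(C+u*ex+v*ey),z]
def ori(s=1):
    x=np.array([*(s*ex),0]); z=np.array([0,0,-1.]); return R.from_matrix(np.stack([x,np.cross(z,x),z],1)).as_quat()
E
python3 - <<'E'
from h import *
from station import robot,kinematics,snapshot
best=[]
for s in(1,-1):
    q=kinematics.ik(W(.06,.012,.15),ori(s)); print(s,q)
    if q is not None: best.append((abs(q[5]),s))
s=min(best)[1]; print("flip",s)
robot.grasp(20)
robot.move_to(W(.06,.014,.15),ori(s)); robot.move_straight(W(.06,.014,.068),.15)
f0=robot.get_state()["contact_force"][2]; z=.068
while z>.040:
    z-=.002; robot.move_straight(W(.06,.014,z),.04)
    st=robot.get_state(); f=st["contact_force"][2]-f0
    if f>3: break
print("z",z,st["tcp_pos"],f,f0,st["time"])
p=snapshot("side"); cv2.imwrite("pics/side2.png",cv2.resize(p["color"][170:300,150:350],(800,520),interpolation=cv2.INTER_CUBIC))
E
```

```text
1 [ 0.72166301  0.07222006 -0.0495123   0.         -1.44906397  2.30970312]
-1 [ 0.72166301  0.07222006 -0.0495123   0.         -1.44906397 -0.83188953]
flip -1
z 0.03999999999999998 [0.56293804 0.23521772 0.04117558] 4.821750550887378 0.03082282001191894 8.075
```

View pics/side2.png

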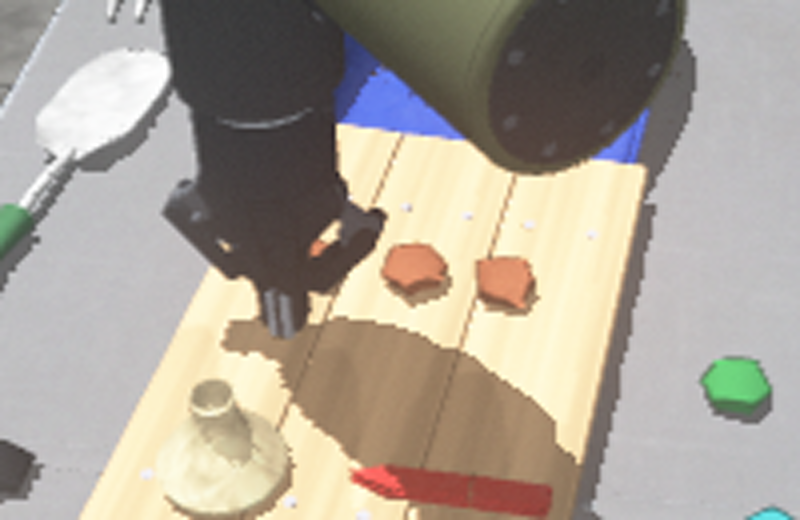

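The fingers are shut and touching the board behind crock A (crop (280,330)), clear of the rose. Fingertips are 11 mm below the TCP. Sweeping crock A now.

```bash
cat >> h.py <<'E'
def sweep(robot,u,v0,u1=None):
    u1=u if u1 is None else u1
    robot.move_straight(W(u,v0,.0445),.15)
    f0=np.array(robot.get_state()["contact_force"])
    robot.move_straight(W(u,-.10,.0445),.08)
    print("F",(np.array(robot.get_state()["contact_force"])-f0).round(1))
    robot.move_straight(W(u1,-.197,.0445),.12)
    robot.move_straight(W(u1,-.24,.022),.12)
    robot.move_straight(W(u1,-.27,.022),.12)
    robot.move_straight(W(u1,-.27,.13),.25)
    print(robot.get_state()["time"],robot.get_state()["tcp_pos"])
E
python3 - <<'E'
from h import *
from station import robot,snapshot
sweep(robot,.06,.014,.052)
robot.move_straight(W(-.002,.006,.13),.3)
p=snapshot("side"); cv2.imwrite("pics/side3.png",cv2.resize(p["color"][120:300,150:350],(666,600),interpolation=cv2.INTER_CUBIC))
E
```

```text
F [-0.  -0.8 -1.8]
12.45 [ 0.52360686 -0.04551691  0.13060515]
```

View pics/side3.png

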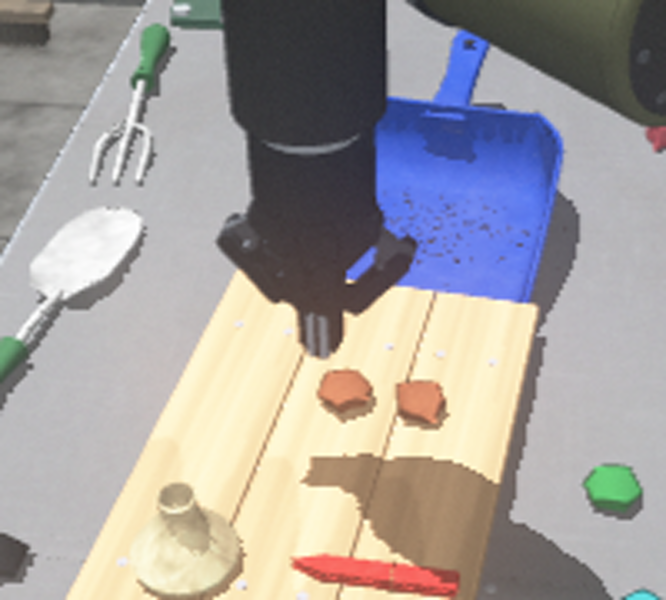

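Crock A has left the board; B (345,392) and C (420,402) are unmoved. Sweeping B and C.

Run:
```python
from h import *
from station import robot,snapshot
sweep(robot,-.002,.006)
robot.move_straight(W(-.057,.006,.13),.3)
sweep(robot,-.057,.006,-.05)
robot.move_to(W(-.05,.10,.28),ori(-1))
p=snapshot("side"); pickle.dump(p,open("s4.pkl","wb")); cv2.imwrite("pics/side4.png",cv2.resize(p["color"][120:320,150:350],(600,600),interpolation=cv2.INTER_CUBIC))
robot.move_j([-.833,.04,.085,0,-1.615,-.334])
p=snapshot("scene"); q=snapshot("side"); pickle.dump((p,q),open("s5.pkl","wb"))
cv2.imwrite("pics/fin5.png",np.hstack([cv2.resize(p["color"][125:275,180:340],(400,375),interpolation=cv2.INTER_CUBIC),cv2.resize(q["color"][125:275,190:350],(400,375),interpolation=cv2.INTER_CUBIC)]))
print(robot.get_state()["time"])
```

```text
F [ 1.3 -0.9  0.7]
18.275 [ 0.4699421  -0.03957909  0.13054754]
F [-0.3  0.1 -1.6]
24.0583 [ 0.42196064 -0.03482359  0.12983105]
28.8917
```

View pics/fin5.png

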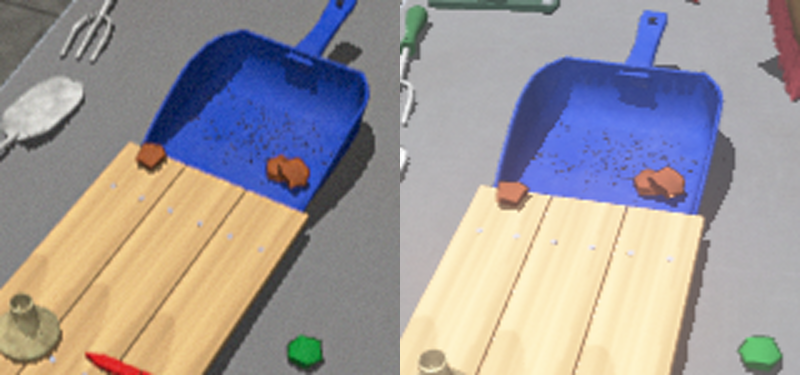

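Two crocks are in the pan, at right-crop (645,182) and (668,180), touching and perhaps overlapping. Crock A slipped off the fingers and is perched at the end of the board, right-crop (511,193). I'll measure them.

Run:
```python
from h import *
for s in pickle.load(open("s5.pkl","rb")):
    P=pts(s); hsv=cv2.cvtColor(s["color"],cv2.COLOR_BGR2HSV).astype(int); H,S=hsv[...,0],hsv[...,1]
    m=((H<13)|(H>172))&(S>105)&(s["range_z"]>0)
    m[:125]=0;m[300:]=0;m[:,:180]=0;m[:,350:]=0
    k,l,st,ce=cv2.connectedComponentsWithStats(m.astype(np.uint8))
    for j in range(1,k):
        if st[j,4]>20:
            p=P[l==j]; r=p[:,:2]-C; d=np.stack([r@ex,r@ey,p[:,2]],1); a=np.percentile(d,[3,50,97],axis=0).round(3); print(ce[j].round(),st[j,4],a.tolist())
q=pickle.load(open("s5.pkl","rb"))
cv2.imwrite("pics/z6.png",np.vstack([np.hstack([cv2.resize(q[0]["color"][175:205,228:258],(390,300),interpolation=cv2.INTER_CUBIC),cv2.resize(q[0]["color"][175:205,280:310],(390,300),interpolation=cv2.INTER_CUBIC)]),np.hstack([cv2.resize(q[1]["color"][185:215,220:250],(390,300),interpolation=cv2.INTER_CUBIC),cv2.resize(q[1]["color"][183:213,275:305],(390,300),interpolation=cv2.INTER_CUBIC)])]))
```

```text
[240. 187.] 80 [[0.069, -0.187, 0.032], [0.081, -0.164, 0.04], [0.098, -0.148, 0.044]]
[295. 193.] 144 [[-0.09, -0.258, 0.012], [-0.07, -0.24, 0.02], [-0.041, -0.225, 0.027]]
[233. 274.] 246 [[-0.112, 0.098, 0.028], [-0.067, 0.112, 0.037], [-0.016, 0.12, 0.041]]
[344. 144.] 235 [[-0.201, -0.686, 0.007], [-0.182, -0.547, 0.026], [-0.154, -0.474, 0.049]]
[294. 197.] 129 [[-0.089, -0.258, 0.013], [-0.071, -0.243, 0.022], [-0.041, -0.227, 0.027]]
[234. 201.] 75 [[0.071, -0.179, 0.037], [0.083, -0.16, 0.042], [0.095, -0.148, 0.045]]
[264. 292.] 401 [[-0.111, 0.102, 0.03], [-0.065, 0.114, 0.038], [-0.015, 0.12, 0.04]]
```

View pics/z6.png

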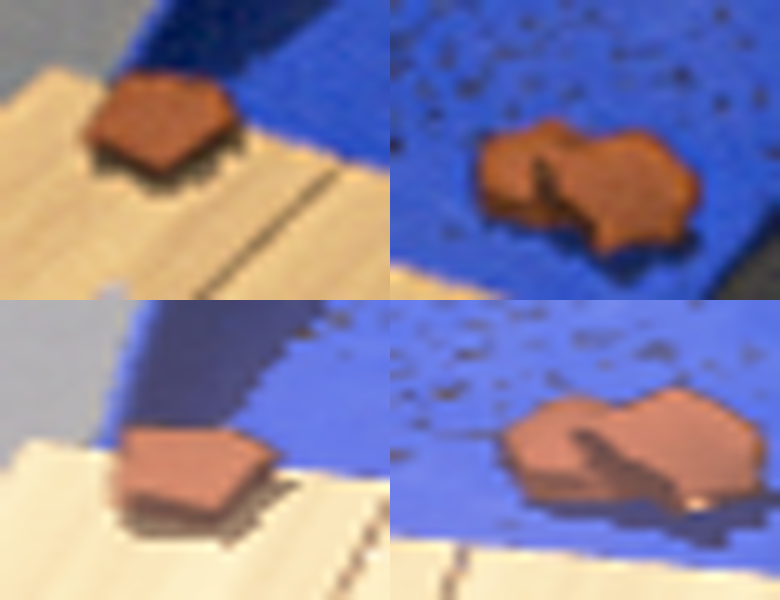

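A still lies at the edge of the board (board u≈+82, v≈−162 mm), close to the pan's side. In the pan, C rests tilted on B. I'll nudge A inward, look, then push it over the end.

Run:
```python
from h import *
from station import robot,snapshot
robot.move_to(W(.135,-.163,.13),ori(-1))
robot.move_straight(W(.135,-.163,.046),.15)
robot.move_straight(W(.094,-.163,.046),.06)
robot.move_straight(W(.115,-.163,.046),.15)
robot.move_straight(W(.115,-.163,.10),.25)
robot.move_straight(W(.115,-.02,.16),.3)
o={}
for n in("scene","side"):
    s=snapshot(n); o[n]=s
    P=pts(s); hsv=cv2.cvtColor(s["color"],cv2.COLOR_BGR2HSV).astype(int); H,S=hsv[...,0],hsv[...,1]
    m=((H<13)|(H>172))&(S>105)&(s["range_z"]>0); m[:125]=0;m[260:]=0;m[:,:180]=0;m[:,350:]=0
    k,l,st,ce=cv2.connectedComponentsWithStats(m.astype(np.uint8))
    for j in range(1,k):
        if st[j,4]>20:
            p=P[l==j]; r=p[:,:2]-C; d=np.stack([r@ex,r@ey,p[:,2]],1); print(n,ce[j].round(),st[j,4],np.percentile(d,[3,50,97],axis=0).round(3).tolist())
print(robot.get_state()["time"])
cv2.imwrite("pics/z7.png",np.hstack([cv2.resize(o[n]["color"][125:275,190:350],(400,375),interpolation=cv2.INTER_CUBIC) for n in o]))
```

```text
scene [245. 188.] 77 [[0.052, -0.183, 0.034], [0.065, -0.166, 0.039], [0.079, -0.15, 0.044]]
scene [295. 193.] 147 [[-0.091, -0.258, 0.011], [-0.07, -0.241, 0.021], [-0.043, -0.226, 0.027]]
side [345. 144.] 210 [[-0.201, -0.668, 0.008], [-0.184, -0.544, 0.026], [-0.157, -0.474, 0.046]]
side [294. 197.] 124 [[-0.089, -0.257, 0.013], [-0.07, -0.243, 0.021], [-0.041, -0.226, 0.027]]
side [240. 202.] 72 [[0.054, -0.18, 0.037], [0.066, -0.163, 0.04], [0.08, -0.151, 0.043]]
34.4167
```

View pics/z7.png

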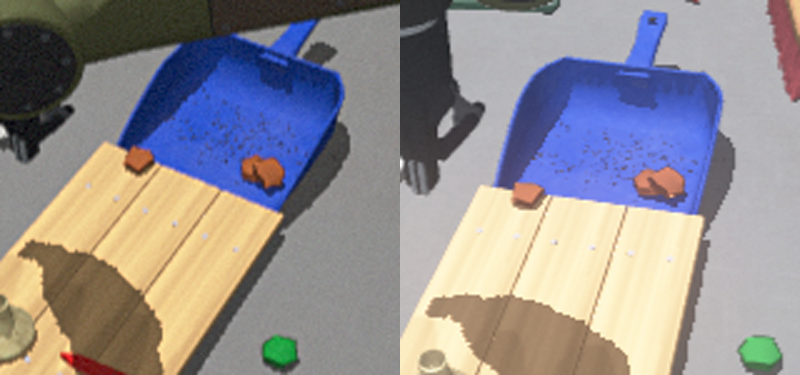

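A is now at u≈+65, v≈−165 mm, well inside the pan's width. I'll push it straight over, then pull B out from under C by pushing low along the pan floor.

Run:
```python
from h import *
from station import robot,snapshot
robot.move_straight(W(.066,-.118,.13),.3)
robot.move_straight(W(.066,-.118,.0445),.15)
robot.move_straight(W(.066,-.198,.0445),.15)
robot.move_straight(W(.066,-.24,.022),.12)
robot.move_straight(W(.066,-.265,.022),.12)
robot.move_straight(W(.066,-.265,.12),.25)
robot.move_straight(W(-.038,-.202,.10),.25)
robot.move_straight(W(-.038,-.202,.021),.12)
robot.move_straight(W(-.038,-.30,.021),.1)
robot.move_straight(W(-.038,-.30,.13),.25)
robot.move_j([-.833,.04,.085,0,-1.615,-.334])
o={}
for n in("scene","side"):
    s=snapshot(n); o[n]=s
    P=pts(s); hsv=cv2.cvtColor(s["color"],cv2.COLOR_BGR2HSV).astype(int); H,S=hsv[...,0],hsv[...,1]
    m=((H<13)|(H>172))&(S>105)&(s["range_z"]>0); m[:125]=0;m[300:]=0;m[:,:180]=0;m[:,330:]=0
    k,l,st,ce=cv2.connectedComponentsWithStats(m.astype(np.uint8))
    for j in range(1,k):
        if st[j,4]>20:
            p=P[l==j]; r=p[:,:2]-C; d=np.stack([r@ex,r@ey,p[:,2]],1); print(n,ce[j].round(),st[j,4],np.percentile(d,[3,50,97],axis=0).round(3).tolist())
print(robot.get_state()["time"])
cv2.imwrite("pics/z8.png",np.hstack([cv2.resize(o[n]["color"][125:225,x:x+110],(400,364),interpolation=cv2.INTER_CUBIC) for n,x in(("scene",230),("side",220))]))
```

```text
scene [266. 169.] 71 [[0.05, -0.313, 0.011], [0.064, -0.296, 0.016], [0.08, -0.278, 0.02]]
scene [297. 191.] 119 [[-0.085, -0.281, 0.012], [-0.07, -0.249, 0.02], [-0.056, -0.233, 0.027]]
scene [233. 274.] 248 [[-0.112, 0.098, 0.027], [-0.067, 0.112, 0.037], [-0.016, 0.119, 0.041]]
side [252. 181.] 57 [[0.055, -0.311, 0.014], [0.067, -0.293, 0.017], [0.079, -0.279, 0.022]]
side [295. 195.] 103 [[-0.081, -0.279, 0.015], [-0.069, -0.246, 0.023], [-0.056, -0.231, 0.027]]
side [264. 292.] 397 [[-0.11, 0.102, 0.029], [-0.065, 0.114, 0.038], [-0.014, 0.119, 0.041]]
42.9917
```

View pics/z8.png

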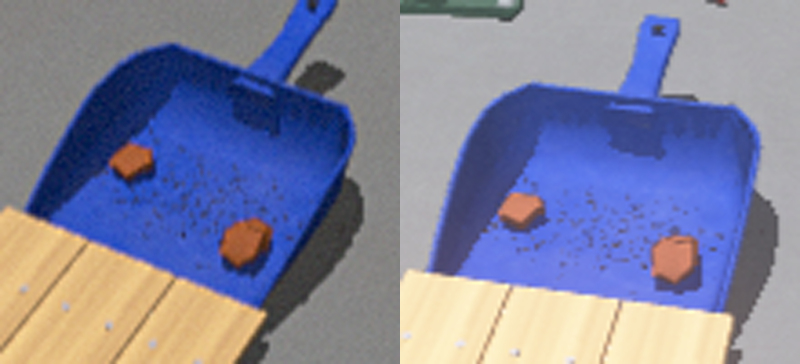

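All three are in the pan. A lies flat at right-crop (522,210). B and C are nested at (674,258), about 50 mm clear of the board's end and low on the floor. I'll check that the rose and labels are undisturbed, then hand in.

Run:
```python
from h import *
from station import robot,snapshot,job_done
a=pickle.load(open("side.pkl","rb")); b=snapshot("side")
d=abs(a["color"].astype(int)-b["color"]).mean(2)
print("rose",d[260:302,185:225].mean(),"labels",d[283:302,235:292].mean(),"background",d[330:380,330:400].mean())
print(robot.get_state()["contact_force"],robot.get_state()["time"]); job_done()
```

```text
rose 1.1523809523809523 labels 0.8353339489073561 background 0.9513333333333331
[ 0.42155829 -0.02990155  0.79554109] 43.0417
the job is handed in; nothing more can be done
```

All three crocks are in the dustpan and none touches the board. I handed the job in at 43 s of the 72 s allowed.

I swept each crock along the board with the fingers shut. Crock A slipped off the fingers on its first sweep and stopped at the corner of the board. I nudged it inward and then pushed it over the end.

**Last checks:**
- **In the pan:** A lies flat on the pan floor. The nearest crock is about 50 mm clear of the board's end.
- **Rose and labels:** The before and after pictures differ no more than the background, so neither moved.
- **B and C not flat:** One still overlaps the other, slightly tilted (the top is about 7 mm higher than if it lay flat). I made one low push to separate them, but it did not work and I left them so.

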